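# Call the waiter and point out the order

## Task

Call the waiter: press the red button all the way down with the fingertips and let it come back up. Then show what goes to the table: point straight down at the middle of the blue cup and stay there for two seconds, fingertips just above the rim (about 3 cm), then point in the same way at the small steel milk jug and finish there, still pointing. Do not touch, push or lift any cup, the jug, the canister or the tamper, and travel well above them, so that you point at no wrong thing.

Things in the scene. Friction and masses are not known exactly. Their poses are not given: they have to be found in the camera images.
- call (a joint): red round push button, 40 mm across, in a small black housing on top of a grey box (90 x 90 x 45 mm, fixed to the counter). Value in m: 0 is up, 0.006 fully down; it is pressed straight down, springs back, and takes about 5 N at the bottom.
- call_top (a point): centre of the top face of the red call button; moves down with it.
- blue_cup: blue mug, 80 mm across the rim and 80 mm tall, with a loop handle standing out about 30 mm on its +y side; upright on the counter; origin at the centre of its underside. The one to point at first.
- blue_cup_rim (a point): centre of the blue cup's open mouth, at rim height (80 mm above its underside); z up. Point at this.
- milk_jug: small steel milk jug, open at the top, 86 mm across near its foot, 72 mm at the rim, 100 mm tall, with a wire handle on its +y side out to 70 mm from its axis and a small spout on its -y side; upright on the counter; origin at the centre of its underside. The one to point at last (a taller steel pitcher, fixed far to the right by the basket, is not it).
- milk_jug_rim (a point): centre of the milk jug's open mouth, at rim height (100 mm above its underside); z up. Point at this.
- green_cup: green mug, 80 mm across the rim and 80 mm tall, with a loop handle standing out about 30 mm on its +y side; upright on the counter; origin at the centre of its underside. Leave alone.
- yellow_cup: yellow mug, 80 mm across the rim and 80 mm tall, with a loop handle standing out about 30 mm on its +y side; upright on the counter; origin at the centre of its underside. Leave alone.
- canister: closed aluminium canister, 74 mm across, with a small wooden knob on its lid, 104 mm tall in all; origin at the centre of its underside. Leave alone.
- tamper: coffee tamper standing on its steel foot, 58 mm across, with a black handle upwards, 93 mm tall; origin at the centre of its underside. Leave alone.
Mind the look-alikes: they are no part of the job. There is more than one size of the blue_cup; the job needs the largest.

How it is judged:
On the way, in this order (a step that is already met when the one before it is completed fails the run):
1. the call button is pressed fully down (value of joint call above 0.0048 m), for 0.05 s.
2. the call button has come back up and the hand is off it (value of joint call below 0.0015 m and distance between the grasp point and call_top above 0.04 m), for 0.1 s.
3. the tool point stays for 1.5 s above the middle of the blue cup (within 25 mm sideways, 15 to 90 mm above the rim) (horizontal distance between the grasp point and blue_cup_rim below 0.025 m and z of the grasp point in the frame of blue_cup_rim between 0.015 and 0.09 m), for 1.5 s.
4. the tool point stays above the middle of the milk jug (within 25 mm sideways, 15 to 90 mm above the rim) (horizontal distance between the grasp point and milk_jug_rim below 0.025 m and z of the grasp point in the frame of milk_jug_rim between 0.015 and 0.09 m), for 0.5 s.
At the end, for the whole second after the job is handed in: The tool point is still above the middle of the milk jug (within 25 mm sideways, 15 to 90 mm above the rim), the call button is up, and the cups, jug, canister and tamper stand upright and still within 8 mm of where they started (all of step 4 and value of joint call below 0.0015 m and distance of each of blue_cup, green_cup, yellow_cup, milk_jug, canister, tamper from where it was at the start of the episode below 0.008 m and angle between each of blue_cup, green_cup, yellow_cup, milk_jug, canister, tamper's own z axis and vertical below 0.1 rad and linear speed of each of blue_cup, green_cup, yellow_cup, milk_jug, canister, tamper below 0.02 m/s); the robot touches nothing.
It fails at once if a cup, the jug, the canister or the tamper is touched, moved or lifted (contact force between any of the arm, the fingers and blue_cup above 0.5 N or distance of any of blue_cup, green_cup, yellow_cup, milk_jug, canister, tamper from where it was at the start of the episode above 0.01 m or contact force between any of the arm, the fingers and green_cup above 0.5 N or contact force between any of the arm, the fingers and yellow_cup above 0.5 N or contact force between any of the arm, the fingers and milk_jug above 0.5 N or contact force between any of the arm, the fingers and canister above 0.5 N or contact force between any of the arm, the fingers and tamper above 0.5 N).
It fails at once if the tool point comes down over the green cup, the yellow cup, the canister or the tamper (within 25 mm sideways and less than 70 mm above its top) ((horizontal distance between the grasp point and green_cup below 0.025 m and z of the grasp point in the frame of green_cup below 0.15 m) or (horizontal distance between the grasp point and yellow_cup below 0.025 m and z of the grasp point in the frame of yellow_cup below 0.15 m) or (horizontal distance between the grasp point and canister below 0.025 m and z of the grasp point in the frame of canister below 0.174 m) or (horizontal distance between the grasp point and tamper below 0.025 m and z of the grasp point in the frame of tamper below 0.163 m)).
It also fails if it takes over 54 s, if anything falls off the work surface, if the arm or the gripper's body presses on something with over 40 N, if the wrist force passes 120 N, or if a joint passes its speed limit or range.

## Robot

A 6-joint arm with a two-finger parallel gripper is mounted at the origin on the work surface. World frame = base frame: x ahead of the robot, y to its left, z up, the work surface at z = 0. Lengths are in m, angles in rad, forces in N, time in s.
With the tool pointing down it reaches from about 0.3 to 0.775 m from the base axis. Payload 14.6 kg.
Tool frame: the origin (TCP) lies between the finger pads, 19 mm behind the fingertips; this is the grasp point; z points along the fingers, y is the line along which they close (so a half turn about z gives the same grasp; the last joint's range is limited). The gripper opens to 94 mm and grips with 3 to 60 N. Pads are 16 mm wide; open, the fingers measure 119 mm over their backs; the gripper's body (75 mm by 177 mm) begins 78 mm behind the grasp point.
Start: joints at [1.217, 0.3, 1.521, -0, 1.321, -0.067], TCP at [0.156, 0.528, 0.224] pointing down, gripper open.
Joint ranges: [-3.03, 3.03], [-0.79, 2.21], [0.23, 2.52], [-1.04, 4.18], [0, 3.07], [-2.55, 2.55]. Speed limits (rad/s): [2.22, 2.22, 2.57, 3.14, 3.14, 3.14].

## Interface

Orientations are given as [roll, pitch, yaw] about the fixed x, y, z axes, in that order (R = Rz(yaw) Ry(pitch) Rx(roll)).
In Python, from station import ctrl, camera, ticket gives the robot as it stands. The module is installed in compiled form; this text tells all that it offers.
- The arm moves only by the shell command python3 -m inch 'ROWS' [FORCE]. ROWS is text: rows parted by semicolons, each of 7 numbers parted by spaces: the opening, from -1 (shut) to 1 (fully open), then the shift along the tool's x, y, z in units of 0.03 m (1.0 is 0.03 m), then the turn, a rotation vector about the tool's x, y, z in units of 10 degrees (1.0 is 10 degrees). In form: grip dx dy dz rx ry rz; .... A call has 1 to 10 rows; each row shifts and turns the commanded pose from where the row before left it, along the tool's axes as they then stand; what a row does not reach is not made up. A row lasts 1/8 s, in which the tool goes at most 62.5 mm and 10.7 degrees, less where a joint would pass 70% of its speed; a pose out of reach is approached as far as the arm can. A call with a number of a shift or a turn outside -1 to 1 is refused whole. A call with a gripper value outside its range is refused whole. The fingers move at their own pace and stop on an object; FORCE is the grip in N (left out, the last holds). Time passes only in rows, so rows that do not move let the fingers close. It gives the time, the measured TCP pose, the force, the opening and the grip force at its end, in the units of the state.
- ctrl.get_obs(): the state, without advancing time (a new reading comes with each control period).
- camera(name): name is "scene" or "top" or "wrist"; returns a dict with "img" (480x640x3 uint8, blue, green, red), "range_z" (480x640 float32, m along the optical axis (not along the pixel's ray), 0 where there is no reading), "intrinsics" (3x3 intrinsics, pixels), "k1" (the pictures are not rectified: a ray, as slopes to the right and down, at radius r is drawn at 1 + k1 r^2 times it, then the intrinsics apply), "view" (4x4, takes a point from world to camera coordinates). Camera axes: x right, y down, z forward; pixel columns grow to the right and rows downward; lengths in m; the calibration is good to about 2 mm. A picture is of the moment at which its call begins.
- ticket.hand_in(): hands the job in; it is judged then, once.
The state is a dict: "time_s": time; "qpos": joint angles; "joint_vel": joint speeds; "tau": joint torques, N m; "ee_pos": TCP position; "eef_rot": TCP orientation; "force": force on the tool from outside, world axes, zero at the start; "moment": the same for the moment, N m; "grip_width": finger opening in m; "grip_force": force on a finger pad.
Only numpy, scipy, OpenCV 4.12 (cv2) and the standard library are available. Lean on these libraries where they do the work, as an engineer would, in place of code of your own. Each camera call takes 0.05 s, during which the arm holds its last target. There are 200 camera calls.

## Working session

There is one attempt and no reset: what is moved stays moved. The work goes in short steps, Python scripts to look and compute and a shell command to move; the robot and the scene stay as the last step left them, time stands still between calls to the robot, and variables do not carry over. Pictures are saved under pics/ and viewed, at most 10 in all, crops included, and the job is handed in when it is done.

```bash
mkdir -p pics
cat > h.py <<'E'
import numpy as np, cv2
from station import ctrl, camera, ticket
def cloud(c):
    K=c["intrinsics"];k=c["k1"];z=c["range_z"];h,w=z.shape
    u,v=np.meshgrid(np.arange(w),np.arange(h))
    d=np.stack([(u-K[0,2])/K[0,0],(v-K[1,2])/K[1,1]],-1);s=d.copy()
    for _ in range(8): s=d/(1+k*(s**2).sum(-1,keepdims=True))
    P=np.concatenate([s,np.ones((h,w,1))],-1)*z[...,None]
    V=c["view"];return (P-V[:3,3])@V[:3,:3], s
E
python3 - <<'E'
from h import *
for n in ("scene","top"):
    c=camera(n);cv2.imwrite(f"pics/{n}.png",c["img"]);np.savez(f"{n}.npz",**c)
    V=c["view"];print(n,-V[:3,:3].T@V[:3,3],c["intrinsics"].diagonal(),c["k1"],(c["range_z"]>0).mean())
print(ctrl.get_obs())
E
```

```text
scene [1.05495326 0.42108034 0.62507101] [477.23541521 477.23541521   1.        ] -0.051146553827496694 0.9958821614583333
top [0.45599069 0.01298693 1.22695078] [621.46588874 621.46588874   1.        ] 0.01003747770660397 0.9961393229166666
{'time_s': 0.1, 'qpos': array([ 1.21743190e+00,  3.00390669e-01,  1.52156427e+00, -6.70947228e-06,
        1.32067945e+00, -6.65880484e-02]), 'joint_vel': array([ 1.25820479e-03,  1.06241218e-05, -2.72804016e-03,  5.04066168e-04,
       -1.95805395e-03,  1.68950456e-03]), 'tau': array([ 3.67532397e-03, -5.32644618e+01, -3.53288984e+01,  7.10645481e-02,
        2.34445289e-02, -6.30846159e-06]), 'ee_pos': array([0.15549233, 0.52732286, 0.22373754]), 'eef_rot': array([-3.14055280e+00, -6.28312262e-05,  2.85481791e+00]), 'force': array([ 0.42681033, -0.79939671, -0.01882564]), 'moment': array([ 0.00186134, -0.01205605, -0.00125913]), 'grip_force': 0.0, 'grip_width': 0.09390821232203485}
```

View pics/scene.png

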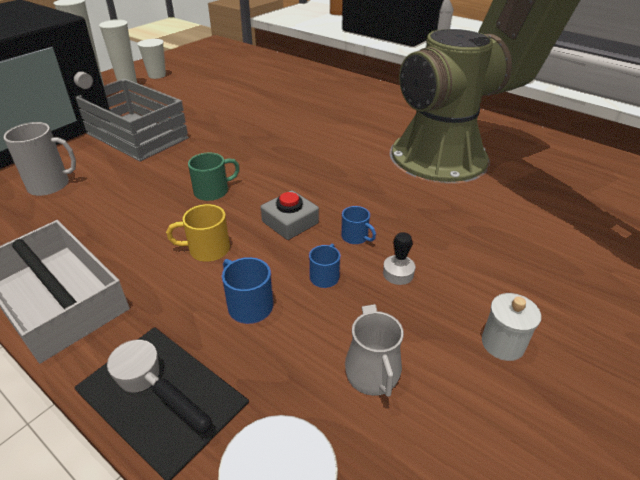

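View pics/top.png

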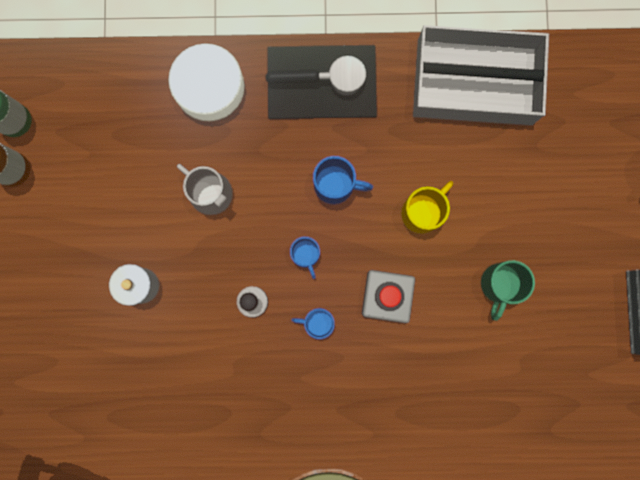

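The scene view shows the red button at (290,200), the largest blue cup at (248,290), the milk jug at (375,350), the tamper at (400,260), the canister at (512,325) and the small blue cups at (356,225) and (325,265). In the top view they are at: button (390,296), big blue cup (335,180), jug (205,187), tamper (250,301), canister (130,285), yellow (428,208), green (511,283).

Run:
```python
from h import *
B={"top":{"blue":(305,150,380,210),"jug":(170,158,240,220),"red":(370,280,410,315),"yellow":(400,175,460,235),"green":(480,255,540,320),"canister":(105,260,160,310),"tamper":(235,285,270,320)},
"scene":{"blue":(215,250,280,325),"jug":(340,300,410,400),"red":(270,185,310,215),"yellow":(160,200,235,265),"green":(185,145,245,200),"canister":(475,285,545,365),"tamper":(375,225,420,290)}}
for n in B:
    c=dict(np.load(n+".npz"));W,s=cloud(c);hsv=cv2.cvtColor(c["img"],cv2.COLOR_BGR2HSV)
    fl=W[(c["range_z"]>0)&(np.abs(W[...,2])<.02)];print(n,"counter z",np.median(fl[:,2]))
    for k,(a,b,e,f) in B[n].items():
        w=W[b:f,a:e];h=hsv[b:f,a:e].astype(int);H,S=h[...,0],h[...,1]
        m={"blue":(abs(H-108)<14)&(S>120),"red":((H<6)|(H>174))&(S>190)&(h[...,2]>130),"yellow":(abs(H-27)<6)&(S>150),"green":(abs(H-75)<20)&(S>90)}.get(k,S>-1)&(w[...,2]>.012)
        p=w[m];zt=np.percentile(p[:,2],98)
        q=p[p[:,2]>zt-.012]
        if k in("blue","jug","yellow","green"):
            # rim: enclosing circle robust to handle via algebraic fit with trimming
            for _ in range(6):
                A=np.c_[q[:,:2],np.ones(len(q))];x=np.linalg.lstsq(A,(q[:,:2]**2).sum(1),rcond=None)[0]
                ctr=x[:2]/2;r=np.sqrt(x[2]+ctr@ctr);d=abs(np.hypot(*(q[:,:2]-ctr).T)-r)
                q=q[d<max(.006,1.5*np.median(d))]
        else: ctr=(q[:,:2].min(0)+q[:,:2].max(0))/2;r=np.ptp(q[:,:2],axis=0)/2
        print(n,k,"ztop",zt.round(4),"ctr",ctr.round(4),"r",np.round(r,4),len(q))
# two-view triangulation of the red centroid
R=[]
for n in B:
    c=dict(np.load(n+".npz"));W,s=cloud(c);a,b,e,f=B[n]["red"]
    h=cv2.cvtColor(c["img"],cv2.COLOR_BGR2HSV)[b:f,a:e].astype(int);m=((h[...,0]<6)|(h[...,0]>174))&(h[...,1]>190)&(h[...,2]>130)
    v,u=np.argwhere(m).mean(0);d=np.append(s[int(b+v),int(a+u)],1)@c["view"][:3,:3];o=-c["view"][:3,:3].T@c["view"][:3,3];R.append((o,d/np.linalg.norm(d)))
(o1,d1),(o2,d2)=R;t=np.linalg.lstsq(np.c_[d1,-d2],o2-o1,rcond=None)[0];print(o1+t[0]*d1,o2+t[1]*d2)
```

```text
top counter z 0.0008786010510071483
top blue ztop 0.0848 ctr [ 0.6788 -0.0203] r 0.0374 205
top jug ztop 1.227 ctr [0.0393 0.0011] r 0.4169 26
top red ztop 0.0711 ctr [ 0.4544 -0.1201] r [0.0177 0.0186] 46
top yellow ztop 0.0837 ctr [ 0.6183 -0.1927] r 0.0377 242
top green ztop 0.0842 ctr [ 0.4787 -0.343 ] r 0.0373 301
top canister ztop 0.104 ctr [0.4756 0.1925] r [0.0196 0.1795] 118
top tamper ztop 0.0949 ctr [0.4491 0.0848] r [0.0156 0.0718] 257
scene counter z -0.0005665648566643629
scene blue ztop 0.08 ctr [ 0.683  -0.0183] r 0.0374 636
scene jug ztop 0.1006 ctr [0.6663 0.2228] r 0.0343 612
scene red ztop 0.0683 ctr [ 0.4595 -0.1182] r [0.0198 0.0171] 102
scene yellow ztop 0.081 ctr [ 0.6214 -0.1922] r 0.0377 209
scene green ztop 0.0794 ctr [ 0.4816 -0.3427] r 0.0381 238
scene canister ztop 0.1019 ctr [0.766  0.3866] r [0.2889 0.0344] 180
scene tamper ztop 0.092 ctr [0.7454 0.2737] r [0.3096 0.1474] 239
[ 0.4514182  -0.12870649  0.05516808] [ 0.45134524 -0.12861523  0.05515733]
```

Run:
```python
from h import *
R=[]
for n,(a,b,e,f) in {"top":(360,265,420,330),"scene":(255,175,325,240)}.items():
    c=dict(np.load(n+".npz"));W,s=cloud(c);h=cv2.cvtColor(c["img"],cv2.COLOR_BGR2HSV)[b:f,a:e].astype(int)
    m=((h[...,0]<6)|(h[...,0]>174))&(h[...,1]>200)&(h[...,2]>150)
    k,L,st,ce=cv2.connectedComponentsWithStats(m.astype(np.uint8));i=1+st[1:,4].argmax();print(n,st[i]+[a,b,0,0,0],ce[i]+[a,b])
    w=W[b:f,a:e][L==i];print("z pct",np.percentile(w[:,2],[5,25,50,75,95]).round(4),"med",np.median(w,0).round(4))
    v,u=ce[i][1]+b,ce[i][0]+a;d=np.append(s[int(round(v)),int(round(u))],1)@c["view"][:3,:3];R.append((-c["view"][:3,:3].T@c["view"][:3,3],d))
(o1,d1),(o2,d2)=R;t=np.linalg.lstsq(np.c_[d1,-d2],o2-o1,rcond=None)[0];print("tri",o1+t[0]*d1,o2+t[1]*d2)
for o,d in R: print("plane .07",o+d*(.07-o[2])/d[2])
B={"top":{"jug":(170,158,240,220),"canister":(105,260,160,310),"tamper":(235,285,270,320)},
"scene":{"jug":(340,300,410,400),"canister":(475,285,545,365),"tamper":(375,225,420,290)}}
for n in B:
    c=dict(np.load(n+".npz"));W,s=cloud(c)
    for k,(a,b,e,f) in B[n].items():
        w=W[b:f,a:e];p=w[(c["range_z"][b:f,a:e]>0)&(w[...,2]>.015)&(w[...,2]<.15)]
        zt=np.percentile(p[:,2],98);q=p[p[:,2]>zt-.008]
        if k=="jug":
            (x,y),r=cv2.minEnclosingCircle((q[:,:2]*1000).astype(np.float32));q=q[abs(np.hypot(*(q[:,:2]-np.median(q[:,:2],0)).T)-.034)<.012]
            for _ in range(6):
                A=np.c_[q[:,:2],np.ones(len(q))];X=np.linalg.lstsq(A,(q[:,:2]**2).sum(1),rcond=None)[0];ctr=X[:2]/2;r=np.sqrt(X[2]+ctr@ctr)
                d=abs(np.hypot(*(q[:,:2]-ctr).T)-r);q=q[d<.006]
            print(n,k,zt,ctr,r,len(q))
        else: print(n,k,zt,np.median(q,0),len(q))
```

```text
top [397 301   2   3   3] [397.66666667 302.        ]
z pct [0.0668 0.0672 0.0678 0.0689 0.0697] med [ 0.444  -0.1344  0.0678]
scene [280 198   1   1   1] [280. 198.]
z pct [0.0652 0.0652 0.0652 0.0652 0.0652] med [ 0.472  -0.1318  0.0652]
tri [ 0.44375241 -0.13713628  0.04619003] [ 0.45375959 -0.14912603  0.04761069]
plane .07 [ 0.4439992  -0.13410906  0.07      ]
plane .07 [ 0.47706909 -0.12701798  0.07      ]
top jug 0.10342690304789745 [0.65726388 0.2153387 ] 0.03439419485649403 116
top canister 0.10355537351750799 [0.48435578 0.36100884 0.10211222] 99
top tamper 0.09446732745748758 [0.45005708 0.14104072 0.09117791] 216
scene jug 0.10010596704452696 [0.66381926 0.22054703] 0.03458209212352441 327
scene canister 0.10133234839162324 [0.49042494 0.36224668 0.10042947] 142
scene tamper 0.09148958729465598 [0.45646242 0.14378865 0.08947316] 188
```

Run:
```python
from h import *
R=[]
for n,(a,b,e,f) in {"top":(360,265,420,330),"scene":(255,175,325,240)}.items():
    c=dict(np.load(n+".npz"));W,s=cloud(c);g=c["img"][b:f,a:e].astype(int);print(g[g.shape[0]//2-3,g.shape[1]//2])
    m=(g[...,2]-g[...,:2].max(-1)>110)
    k,L,st,ce=cv2.connectedComponentsWithStats(m.astype(np.uint8));i=1+st[1:,4].argmax();print(n,st[i]+[a,b,0,0,0],ce[i]+[a,b])
    w=W[b:f,a:e][L==i];t=w[w[:,2]>np.percentile(w[:,2],95)-.006];print("z pct",np.percentile(w[:,2],[5,25,50,75,95]).round(4),"med",np.median(w,0).round(4),"top mid",(t.min(0)+t.max(0))/2,np.ptp(t,axis=0))
    v,u=ce[i][1]+b,ce[i][0]+a;d=np.append(s[int(round(v)),int(round(u))],1)@c["view"][:3,:3];R.append((-c["view"][:3,:3].T@c["view"][:3,3],d))
(o1,d1),(o2,d2)=R;t=np.linalg.lstsq(np.c_[d1,-d2],o2-o1,rcond=None)[0];print("tri",o1+t[0]*d1,o2+t[1]*d2)
c=dict(np.load("top.npz"));W,s=cloud(c);w=W[240:360,280:340];g=c["img"][240:360,280:340].astype(int);m=(g[...,0]-g[...,2]>60)
print("small blue", w[m&(w[...,2]>.03)].reshape(-1,3).max(0))
```

```text
[ 74  86 217]
top [380 286  21  21 350] [389.98       295.97714286]
z pct [0.0633 0.0659 0.0676 0.0693 0.0714] med [ 0.4553 -0.1199  0.0676] top mid [ 0.45530127 -0.11974533  0.07035305] [0.03696787 0.03792665 0.00987505]
[ 25  30 129]
scene [280 192  19  12 168] [288.64880952 197.39285714]
z pct [0.064  0.0651 0.0659 0.0668 0.0677] med [ 0.4604 -0.1185  0.0659] top mid [ 0.45939293 -0.11935732  0.06551417] [0.03867845 0.03621028 0.00709592]
tri [ 0.45526866 -0.12038256  0.06326892] [ 0.456085   -0.12140449  0.06338554]
small blue [0.56433736 0.06359463 1.22695078]
```

Measured targets: button (0.457, -0.120, z about 0.066), blue rim (0.681, -0.019, 0.081), jug rim (0.661, 0.218, 0.101). The heights match the text. I'm closing the gripper and going to the button at height.

```bash
cat > to.py <<'E'
import sys
from h import *
from scipy.spatial.transform import Rotation as Ro
o=ctrl.get_obs();d=np.array([float(x) for x in sys.argv[1:4]])-o["ee_pos"]
print(o["time_s"],o["ee_pos"].round(4),o["force"].round(1),"units",(Ro.from_euler("xyz",o["eef_rot"]).inv().apply(d)/.03).round(2))
E
python3 -m inch '-1 -0.8 -0.9 -0.3 0 0 0; -1 -0.8 -0.9 -0.3 0 0 0; -1 -0.8 -0.9 0 0 0 0; -1 -0.8 -0.9 0 0 0 0; -1 -0.8 -0.9 0 0 0 0; -1 -0.8 -0.9 0 0 0 0; -1 -0.8 -0.9 0 0 0 0; -1 -0.8 -0.9 0 0 0 0; -1 -0.8 -0.9 0 0 0 0; -1 -0.8 -0.9 0 0 0 0' 10; python3 to.py 0.457 -0.12 0.2
```

```text
time_s: 1.35
ee_pos: [0.3096, 0.1995, 0.2422]
eef_rot: [-3.141, -0.0, 2.855]
force: [0.6, 0.1, 0.9]
grip_width: 0.0004
grip_force: 0.0
1.35 [0.3096 0.1995 0.2422] [0.6 0.1 0.9] units [-7.72 -8.83  1.41]
```

```bash
python3 -m inch '-1 -0.8 -0.9 0 0 0 0; -1 -0.8 -0.9 0 0 0 0; -1 -0.8 -0.9 0 0 0 0; -1 -0.8 -0.9 0 0 0 0; -1 -0.8 -0.9 0 0 0 0; -1 -0.8 -0.9 0 0 0 0; -1 -0.8 -0.9 0 0 0 0; -1 -0.8 -0.9 0 0 0 0; -1 -0.8 -0.9 0.7 0 0 0; -1 0 0 0.7 0 0 0'; python3 to.py 0.457 -0.12 0.13
python3 - <<'E'
from h import *
c=camera("wrist");W,s=cloud(c);g=c["img"].astype(int);cv2.imwrite("pics/w1.png",c["img"])
m=(g[...,2]-g[...,:2].max(-1)>90);k,L,st,ce=cv2.connectedComponentsWithStats(m.astype(np.uint8));i=1+st[1:,4].argmax()
w=W[(L==i)&(c["range_z"]>0)];t=w[w[:,2]>np.percentile(w[:,2],95)-.005];print(st[i],ce[i],np.median(w,0),(t.min(0)+t.max(0))/2,np.ptp(t,axis=0))
E
```

```text
time_s: 2.6
ee_pos: [0.4482, -0.0952, 0.1992]
eef_rot: [-3.141, -0.001, 2.853]
force: [0.1, 0.1, 0.5]
grip_width: 0.0004
grip_force: 0.0
2.6 [ 0.4482 -0.0952  0.1992] [0.1 0.1 0.5] units [-0.52 -0.71  2.31]
[ 261  224   56   56 1970] [286.57817259 252.04974619] [ 0.45464993 -0.12347208  0.065324  ] [ 0.45506694 -0.12047488  0.12457537] [0.03820919 0.04105523 0.12571654]
```

View pics/w1.png

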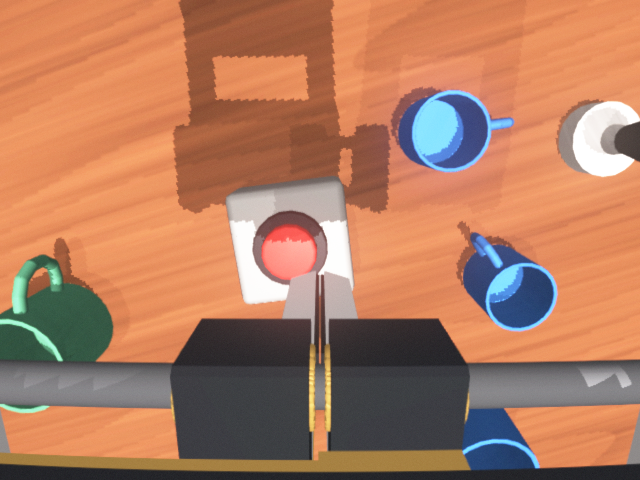

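The wrist view shows the red button at pixel (287,252), with the closed fingertips just beside it. The position agrees: (0.456, -0.121), top 0.066. I'm moving over it and pressing.

```bash
python3 -m inch '-1 -0.25 -0.35 0.7 0 0 0; -1 -0.25 -0.35 0.8 0 0 0; -1 0 0 0.8 0 0 0; -1 0 0 0.5 0 0 0; -1 0 0 0.5 0 0 0; -1 0 0 0 0 0 0'; python3 to.py 0.456 -0.121 0.079
```

```text
time_s: 3.4
ee_pos: [0.456, -0.1176, 0.1007]
eef_rot: [3.142, -0.001, 2.855]
force: [0.6, 0.0, -0.2]
grip_width: 0.0008
grip_force: 0.0
3.4 [ 0.456  -0.1176  0.1007] [ 0.6  0.  -0.2] units [-0.03 -0.11  0.72]
```

```bash
python3 -m inch '-1 -0.03 -0.1 0.3 0 0 0; -1 0 0 0.2 0 0 0; -1 0 0 0.1 0 0 0; -1 0 0 0.1 0 0 0; -1 0 0 0 0 0 0'; python3 to.py 0.456 -0.121 0.079
```

```text
time_s: 4.03
ee_pos: [0.4564, -0.1212, 0.0804]
eef_rot: [-3.141, 0.0, 2.855]
force: [-0.8, -2.0, 5.3]
grip_width: 0.0003
grip_force: 2.3
4.025 [ 0.4564 -0.1212  0.0804] [-0.8 -2.   5.3] units [0.01 0.   0.05]
```

```bash
python3 -m inch '-1 0 0 0.08 0 0 0; -1 0 0 0.05 0 0 0; -1 0 0 0 0 0 0'; python3 to.py 0.456 -0.121 0.079
```

```text
time_s: 4.4
ee_pos: [0.4568, -0.1213, 0.0792]
eef_rot: [-3.141, 0.002, 2.855]
force: [-16.8, 3.1, 45.2]
grip_width: 0.0006
grip_force: 22.3
4.4 [ 0.4568 -0.1213  0.0792] [-16.8   3.1  45.2] units [0.03 0.   0.01]
```

The button is firmly bottomed: stiff contact at 45 N after about 5 N of spring force. Releasing upward.

```bash
python3 -m inch '-1 0 0 -0.4 0 0 0; -1 0 0 -0.8 0 0 0; -1 0 0 -0.8 0 0 0; -1 0 0 -0.9 0 0 0; -1 0 0 -0.9 0 0 0; -1 0 0 -0.8 0 0 0; -1 0 0 0 0 0 0; -1 0 0 0 0 0 0'; python3 to.py 0.681 -0.019 0.215
python3 - <<'E'
from h import *
c=camera("top");cv2.imwrite("pics/top2.png",c["img"]);c=camera("wrist");W,s=cloud(c);g=c["img"].astype(int)
m=(g[...,2]-g[...,:2].max(-1)>90);k,L,st,ce=cv2.connectedComponentsWithStats(m.astype(np.uint8));i=1+st[1:,4].argmax()
print(np.median(W[(L==i)&(c["range_z"]>0)],0))
E
```

```text
time_s: 5.4
ee_pos: [0.456, -0.1208, 0.2133]
eef_rot: [3.141, -0.001, 2.855]
force: [0.2, -0.2, 0.6]
grip_width: 0.0008
grip_force: 0.0
5.4 [ 0.456  -0.1208  0.2133] [ 0.2 -0.2  0.6] units [-6.23  5.38 -0.06]
[ 0.45197213 -0.12315116  0.06538337]
```

The button is back up: its median height is 0.065, as before the press. Going to the blue cup at height.

```bash
python3 -m inch '-1 -0.6 0.5 0 0 0 0; -1 -0.7 0.6 0 0 0 0; -1 -0.7 0.6 0 0 0 0; -1 -0.7 0.6 0 0 0 0; -1 -0.7 0.6 0 0 0 0; -1 -0.7 0.6 0 0 0 0; -1 -0.7 0.6 0 0 0 0; -1 -0.7 0.6 0 0 0 0; -1 -0.7 0.6 0 0 0 0; -1 0 0 0 0 0 0'; python3 to.py 0.681 -0.019 0.131
python3 - <<'E'
from h import *
c=camera("wrist");W,s=cloud(c);cv2.imwrite("pics/w2.png",c["img"]);h=cv2.cvtColor(c["img"],cv2.COLOR_BGR2HSV).astype(int)
m=(abs(h[...,0]-108)<14)&(h[...,1]>120)&(c["range_z"]>0)&(abs(W[...,2]-.078)<.008);q=W[m];q=q[np.hypot(q[:,0]-.681,q[:,1]+.019)<.05]
for _ in range(6):
    A=np.c_[q[:,:2],np.ones(len(q))];x=np.linalg.lstsq(A,(q[:,:2]**2).sum(1),rcond=None)[0];ctr=x[:2]/2;r=np.sqrt(x[2]+ctr@ctr);d=abs(np.hypot(*(q[:,:2]-ctr).T)-r);q=q[d<.006]
print(ctr,r,len(q),np.percentile(q[:,2],95))
E
```

```text
time_s: 6.75
ee_pos: [0.6801, -0.0204, 0.2123]
eef_rot: [-3.141, -0.002, 2.856]
force: [0.9, 0.1, -0.9]
grip_width: 0.0008
grip_force: 0.0
6.75 [ 0.6801 -0.0204  0.2123] [ 0.9  0.1 -0.9] units [-0.02  0.05  2.71]
[ 0.67893263 -0.02067872] 0.03730903259517086 1803 0.07953130736043452
```

View pics/w2.png

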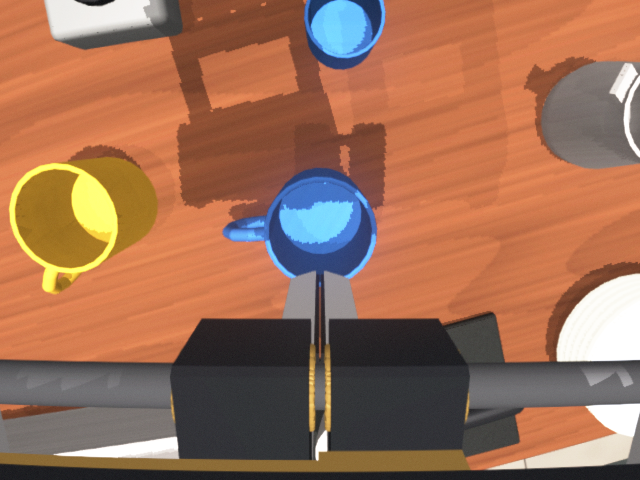

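The wrist view shows the big blue cup at pixel (320,225), with the fingers lined up over its mouth in x. The fitted rim centre is (0.679, -0.021, 0.080), so the TCP is within 2 mm. I'm lowering it to about 0.131 and holding for 2 s or more.

```bash
python3 -m inch '-1 0 0 0.5 0 0 0; -1 0 0 0.6 0 0 0; -1 0 0 0.6 0 0 0; -1 0 0 0.6 0 0 0; -1 0 0 0.4 0 0 0; -1 0 0 0 0 0 0; -1 0 0 0 0 0 0; -1 0 0 0 0 0 0; -1 0 0 0 0 0 0; -1 0 0 0 0 0 0' && python3 -m inch '-1 0 0 0 0 0 0; -1 0 0 0 0 0 0; -1 0 0 0 0 0 0; -1 0 0 0 0 0 0; -1 0 0 0 0 0 0; -1 0 0 0 0 0 0; -1 0 0 0 0 0 0; -1 0 0 0 0 0 0; -1 0 0 0 0 0 0; -1 0 0 0 0 0 0' && python3 -m inch '-1 0 0 0 0 0 0; -1 0 0 0 0 0 0; -1 0 0 0 0 0 0; -1 0 0 0 0 0 0; -1 0 0 0 0 0 0; -1 0 0 0 0 0 0; -1 0 0 -0.7 0 0 0; -1 0 0 -0.9 0 0 0; -1 0 0 -0.9 0 0 0; -1 0 0 -0.5 0 0 0'; python3 to.py 0.661 0.218 0.22
```

```text
time_s: 8.05
ee_pos: [0.6797, -0.0212, 0.1335]
eef_rot: [3.142, 0.0, 2.855]
force: [0.2, -0.2, 1.0]
grip_width: 0.0007
grip_force: 0.0
time_s: 9.3
ee_pos: [0.6797, -0.0212, 0.1334]
eef_rot: [3.142, 0.0, 2.855]
force: [0.2, -0.3, -0.6]
grip_width: 0.0002
grip_force: 0.0
time_s: 10.55
ee_pos: [0.6799, -0.0212, 0.2248]
eef_rot: [3.141, 0.002, 2.855]
force: [-0.1, -0.5, 0.9]
grip_width: 0.0003
grip_force: 0.0
10.55 [ 0.6799 -0.0212  0.2248] [-0.1 -0.5  0.9] units [2.86 7.47 0.16]
```

```bash
python3 -m inch '-1 0.25 0.7 0 0 0 0; -1 0.35 0.9 0 0 0 0; -1 0.35 0.9 0 0 0 0; -1 0.35 0.9 0 0 0 0; -1 0.35 0.9 0 0 0 0; -1 0.35 0.9 0 0 0 0; -1 0.35 0.9 0 0 0 0; -1 0.3 0.8 0 0 0 0; -1 0.2 0.6 0 0 0 0; -1 0 0 0 0 0 0'; python3 to.py 0.661 0.218 0.151
python3 - <<'E'
from h import *
c=camera("wrist");W,s=cloud(c);cv2.imwrite("pics/w3.png",c["img"])
m=(c["range_z"]>0)&(abs(W[...,2]-.098)<.007);q=W[m];d=np.hypot(q[:,0]-.661,q[:,1]-.218);q=q[(d<.046)&(d>.022)]
for _ in range(8):
    A=np.c_[q[:,:2],np.ones(len(q))];x=np.linalg.lstsq(A,(q[:,:2]**2).sum(1),rcond=None)[0];ctr=x[:2]/2;r=np.sqrt(x[2]+ctr@ctr);d=abs(np.hypot(*(q[:,:2]-ctr).T)-r);q=q[d<.006]
print(ctr,r,len(q),np.percentile(q[:,2],95))
E
```

```text
time_s: 11.8
ee_pos: [0.661, 0.2201, 0.2228]
eef_rot: [-3.141, -0.001, 2.856]
force: [0.5, -0.1, 0.1]
grip_width: 0.0006
grip_force: 0.0
11.8 [0.661  0.2201 0.2228] [ 0.5 -0.1  0.1] units [-0.02 -0.07  2.39]
[0.6616795  0.22077429] 0.03445123075304032 1741 0.09945511161126913
```

View pics/w3.png

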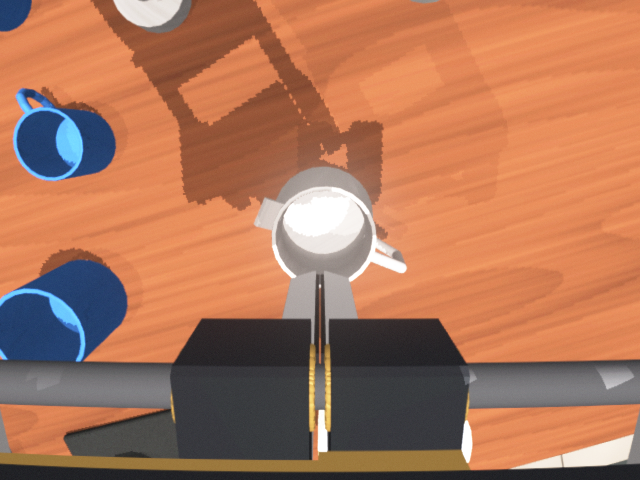

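The wrist view shows the milk jug's rim at pixel (323,235), under the fingers. The fitted centre is (0.662, 0.221, 0.099), so the TCP is within 1 mm. I'm lowering it and holding there.

```bash
python3 -m inch '-1 0 0 0.5 0 0 0; -1 0 0 0.6 0 0 0; -1 0 0 0.6 0 0 0; -1 0 0 0.5 0 0 0; -1 0 0 0.1 0 0 0; -1 0 0 0 0 0 0; -1 0 0 0 0 0 0; -1 0 0 0 0 0 0; -1 0 0 0 0 0 0; -1 0 0 0 0 0 0' && python3 -m inch '-1 0 0 0 0 0 0; -1 0 0 0 0 0 0; -1 0 0 0 0 0 0; -1 0 0 0 0 0 0; -1 0 0 0 0 0 0; -1 0 0 0 0 0 0; -1 0 0 0 0 0 0; -1 0 0 0 0 0 0' && python3 -c "
from station import ticket;print(ticket.hand_in())"
```

```text
time_s: 13.1
ee_pos: [0.6613, 0.2189, 0.1544]
eef_rot: [3.142, 0.0, 2.855]
force: [0.4, -0.2, 0.0]
grip_width: 0.0004
grip_force: 0.0
time_s: 14.1
ee_pos: [0.6613, 0.2189, 0.1543]
eef_rot: [-3.142, -0.0, 2.855]
force: [-0.6, 0.3, 0.6]
grip_width: 0.0005
grip_force: 0.0
the job is handed in; nothing more can be done
None
```

I pressed the call button to its stop (45 N at the bottom) and it came back up, then pointed at the blue cup for over 2 s and finished pointing at the milk jug; the job was handed in at about 14 s, and no verdict was returned.

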